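Release a tape bobbin from its locked spindle and queue it on the deck

ROBOT

A 7-joint arm with a two-finger parallel gripper is mounted at the origin on the work surface. World frame = base frame: x ahead of the robot, y to its left, z up, the work surface at z = 0. Lengths are in m, angles in rad, forces in N, time in s.
With the tool pointing down it reaches from about 0.4 to 0.85 m from the base axis. Payload 4.5 kg.
Tool frame: the origin (TCP) lies midway between the tips of the shut fingers; the grasp point (between the pads) lies 19 mm behind it; z points along the fingers, y is the line along which they close (so a half turn about z gives the same grasp; the last joint's range is limited). The gripper opens to 88 mm and grips with 3 to 60 N. Pads are 18 mm wide; open, the fingers measure 123 mm over their backs; the gripper's body (75 mm by 187 mm) begins 45 mm behind the grasp point.
Start: joints at [1.251, 0.689, -0.195, 1.565, 0.157, 0.902, -0.215], TCP at [0.217, -0.586, 0.239] pointing down, gripper open.
Joint ranges: [-3.01, 3.01], [-0.46, 2.08], [-1.47, 1.51], [0.13, 2.56], [-1, 4.14], [0.04, 2.09], [-2.66, 2.66]. Speed limits (rad/s): [2.57, 2.57, 3.14, 3.14, 3.14, 3.14, 3.14].

INTERFACE

Orientations are given as a unit quaternion [x, y, z, w].
In Python, from plant import sensors, eyes, finish_job gives the robot as it stands.
- The arm moves only by the tool send_rows, never from a script. Its argument "rows" is text: rows parted by semicolons, each of 4 numbers parted by spaces: the shift along the tool's x, y, z normalised to -1 to 1, where 1 is 30 cm, then the turn about the tool's z normalised to -1 to 1, where 1 is 2 pi rad. A call has 1 to 10 rows; each row is the pose to reach, as a shift and turn from the pose commanded when the call began, along the tool's axes at that moment, turning the shorter way round; what a row does not reach only later rows make up. A row lasts 1/12 s, in which the tool goes at most 41.7 mm and 7.16 degrees, less where a joint would pass 70% of its speed; a pose out of reach is approached as far as the arm can. A call with a number of a shift or a turn outside -1 to 1 is refused whole. A call with a gripper value outside its range is refused whole. "jaw" is the closure, from -1 (fully open) to 1 (shut), set as the call begins (left out, the last holds). The fingers move at their own pace and stop on an object; "force" is the grip in N (left out, the last holds). Time passes only in rows, so rows that repeat a pose let the fingers close. It gives the time, the measured TCP pose, the force, the opening and the grip force at its end, in the units of the state.
- sensors.get_state(): the state, without advancing time (a new reading comes with each control period).
- eyes.snapshot(name): name is "scene" or "top" or "wrist"; returns (picture, depth): 400x640x3 uint8, red, green, blue; 400x640 float32, m along the optical axis (not along the pixel's ray), 0 where there is no reading.
- eyes.calibration(name): a dict with "fov_y" (degrees; the focal length in pixels is half the picture's height over the tangent of half this angle, whatever the lens; pixels are square), "cx", "cy" (the principal point, pixels), "world_from_camera" (4x4, takes a point from camera to world coordinates). Camera axes: x right, y down, z forward; pixel columns grow to the right and rows downward; lengths in m; the calibration is good to about 2 mm. A picture is of the moment at which its call begins: read the wrist's pose just before it. calibration takes no time and is no camera call; for the wrist camera it gives the pose at the moment of the call.
- finish_job(): hands the job in; it is judged then, once.
The state is a dict: "clock": time; "q": joint angles; "qd": joint speeds; "joint_torque": joint torques, N m; "tool_pos": TCP position; "eef_rot": TCP orientation; "contact_force": force on the tool from outside, world axes, zero at the start; "moment": the same for the moment, N m; "opening": opening from 0.0 (shut) to 1.0 (fully open); "finger_force": force on a finger pad.
Only numpy, scipy, OpenCV 4.12 (cv2) and the standard library are available. Lean on these libraries where they do the work, as an engineer would, in place of code of your own. Each camera call takes 0.05 s, during which the arm holds its last target. There are 200 camera calls.

TASK

The tape bobbin is locked on the upright spindle by the cross-piece on the spindle's head. Push its upright peg round, without forcing it, until the slots in the bobbin meet the cross-piece and the sprung ring slides the bobbin all the way up and off the spindle; then push it sideways along the raised deck until it stands upright against the finished bobbin waiting there, and leave both standing on the deck.

Things in the scene. Friction and masses are not known exactly. Their poses are not given: they have to be found in the camera images.
- bobbin: Wood-flanged reel wound with white paper tape, locked on the spindle: 90 mm wide, 45 mm high, 0.3 kg. Origin: centre of its underside, z up. Its 23 mm bore has two opposite slots along own x (14 mm wide, reaching 25 mm from the axis, full height). A steel peg, 12 mm thick, 32 mm tall, stands on the top face 35 mm from the axis along own +y. Too wide to grasp across.
- finished_bobbin: An identical bobbin standing on the deck near its far end. Origin: centre of its underside.
- stand: Fixed grey take-off stand. Origin: on the table under the spindle axis, z up; own +x runs from the spindle along the deck. Deck 84 mm high, from 47 to 260 mm along +x, side rails 14 mm high and 100 mm apart, end stop 30 mm high. Around the spindle only a base plate 14 mm high (to 65 mm behind, 60 mm either side).
- spindle_axis (a point): On the spindle axis, level with the locked bobbin's top (75.5 mm above the table). The 20 mm spindle's fixed cross-piece (44 mm long, 6 mm wide, to 82 mm above the table) lies across the bobbin's top. Its direction differs each time and is not reported: feel or see it. Turning either way finds it, in at most 160 degrees.
- deck_start (a point): Middle of the near edge of the deck's top, 47 mm from the spindle axis.
- deck_stop (a point): Point on the deck's top at the middle of the end stop's face, 260 mm from the spindle axis.
- ejector (a joint): Rise in m of the sprung steel ring under the bobbin: 0 locked down (ring top 30 mm above the table), 0.056 fully up (ring top 86 mm above the table, 2 mm above the deck and above the spindle's head). It runs on a bearing, so it turns with the bobbin, and pushes it up with about 8 N.
Not all that is in view belongs to the job. Leave any pink look-alike of the bobbin alone. What is shaped like the finished_bobbin but purple is not meant.

How it is judged:
On the way:
1. the bobbin has been let up: the ejector ring is fully raised with the bobbin still on it over the spindle (value of joint ejector above 0.052 m and z of bobbin in the frame of stand above 0.081 m and horizontal distance between bobbin and spindle_axis below 0.05 m), for 0.1 s.
At the end, for the whole second after the job is handed in: The bobbin stands upright (within 0.08 rad) and at rest on the deck, its centre more than 85 mm from the spindle axis along the deck and within 97 mm of the finished bobbin's centre (90 mm is touching); the finished bobbin still stands upright on the far part of the deck; the ejector ring is up (horizontal distance between bobbin and finished_bobbin below 0.097 m and x of bobbin in the frame of stand above 0.085 m and z of bobbin in the frame of stand between 0.08 and 0.088 m and angle between each of bobbin, finished_bobbin's own z axis and vertical below 0.08 rad and x of finished_bobbin in the frame of stand above 0.17 m and z of finished_bobbin in the frame of stand between 0.08 and 0.088 m and value of joint ejector above 0.05 m and linear speed of each of bobbin, finished_bobbin below 0.01 m/s).
It fails at once if a bobbin is tipped over (angle between any of bobbin, finished_bobbin's own z axis and vertical above 0.6 rad).
It fails at once if the bobbin is forced: pushed with more than 45 N (contact force between the fingers and bobbin above 45 N).
It also fails if it takes over 58 s, if anything falls off the work surface, if the arm or the gripper's body presses on something with over 40 N, if the wrist force passes 120 N, or if a joint passes its speed limit or range.

## Working session

There is one attempt and no reset: what is moved stays moved. The work goes in short steps, Python scripts to look and compute and a tool call to move; the robot and the scene stay as the last step left them, time stands still between calls to the robot, and variables do not carry over. Pictures are saved under pics/ and viewed, at most 10 in all, crops included, and the job is handed in when it is done.

Besides the shell and the picture viewer there is one more tool, called after "Emit:" as name(argument=value, ...) on one line, values as JSON. send_rows: Moves the arm, as the interface text tells. Scaled input: -1 to 1 covers 30 cm each way for a shift and 2 pi rad each way for a turn. Its arguments: {"type":"object","properties":{"rows":{"type":"string"},"jaw":{"type":"number"},"force":{"type":"number"}},"required":["rows"]}

```bash
mkdir -p pics; cat > h.py <<'E'
import numpy as np,cv2
from plant import sensors,eyes,finish_job
def K(c): 
    return 200/np.tan(np.radians(c["fov_y"])/2)
def ray(c,u,v):
    T=np.array(c["world_from_camera"]);f=K(c)
    return T[:3,3],T[:3,:3]@np.array([(u-c["cx"])/f,(v-c["cy"])/f,1])
def onz(c,u,v,z):
    o,d=ray(c,u,v);return o+d*(z-o[2])/d[2]
def cloud(c,D):
    T=np.array(c["world_from_camera"]);f=K(c);v,u=np.mgrid[:400,:640]
    P=np.stack([(u-c["cx"])/f*D,(v-c["cy"])/f*D,D],-1)
    return P@T[:3,:3].T+T[:3,3]
def snap(n,tag):
    c=eyes.calibration(n);I,D=eyes.snapshot(n)
    cv2.imwrite(f"pics/{tag}.png",I[:,:,::-1]);np.savez(f"{tag}.npz",I=I,D=D,c=np.array(c,dtype=object))
    return c,I,D
E
python3 - <<'E'
from h import *
s=sensors.get_state();print(s)
a=snap("scene","scene0");b=snap("top","top0")
print(a[0],b[0])
cv2.imwrite("pics/both0.png",cv2.resize(np.vstack([a[1],b[1]])[:,:,::-1],(480,600)))
E
```

```text
{'clock': 0.0, 'q': array([ 1.25081789,  0.68996579, -0.19450584,  1.56630722,  0.15730029,
        0.90253273, -0.21510059]), 'qd': array([ 1.98418181e-03, -8.18122289e-04,  1.20863776e-03, -5.56294847e-05,
       -3.71574721e-04,  7.23959793e-04,  3.15752216e-04]), 'joint_torque': array([-1.07797946e-04, -5.27561545e+01, -1.26670361e+00, -1.53430384e+01,
       -5.24932158e-02,  6.56195145e-03,  1.89001507e-04]), 'tool_pos': array([ 0.21625949, -0.58572843,  0.237931  ]), 'eef_rot': array([ 9.84389005e-01,  1.76004138e-01, -2.30170567e-04, -8.81421783e-04]), 'contact_force': array([ 0.09586744,  0.62070344, -0.45804627]), 'moment': array([-0.00375945,  0.02622066,  0.05922192]), 'finger_force': 0.0, 'opening': 0.9994864590859024}
{'fov_y': 54.1488943926875, 'cx': 314.01261502814094, 'cy': 195.4212887237634, 'world_from_camera': array([[-0.49082029,  0.61024529, -0.62184896,  1.16978834],
       [ 0.87122721,  0.35003595, -0.3441482 ,  0.30229604],
       [ 0.00765467, -0.71068666, -0.70346704,  0.71032076],
       [ 0.        ,  0.        ,  0.        ,  1.        ]])} {'fov_y': 50.387174565547184, 'cx': 313.7569426333623, 'cy': 196.89581575113388, 'world_from_camera': array([[ 0.02333362, -0.98673175,  0.16067356,  0.478548  ],
       [-0.99961005, -0.02056163,  0.01889363, -0.01470019],
       [-0.01533924, -0.16105177, -0.98682675,  0.86139299],
       [ 0.        ,  0.        ,  0.        ,  1.        ]])}
```

View pics/scene0.png

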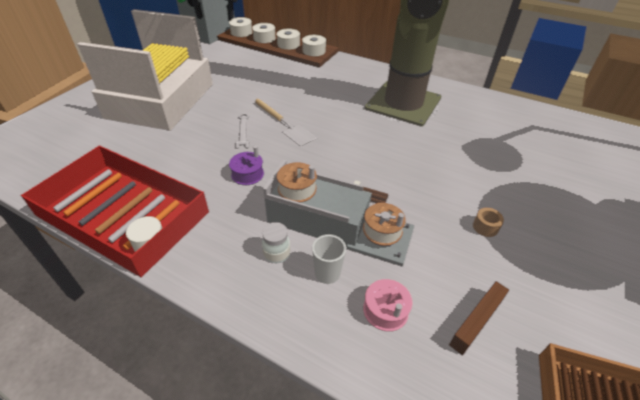

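View pics/top0.png

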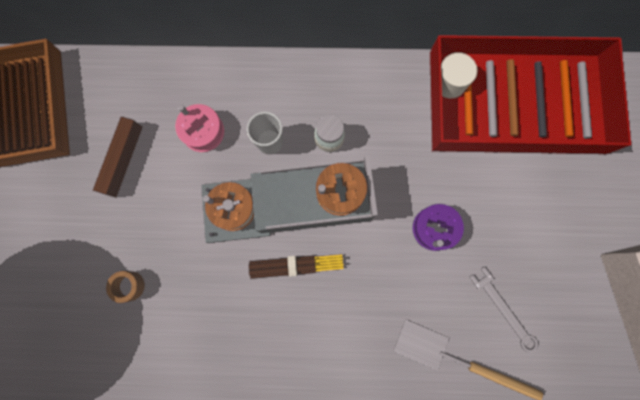

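Top view: the locked bobbin is at (228,206) with the spindle head showing, and the finished bobbin is at (342,188) near the deck's end stop. The pink one (199,127) and purple one (438,227) are decoys, because both stand off the stand. I'll confirm with a crop and measure.

```bash
python3 - <<'E'
from h import *
z={k:np.load(k+".npz",allow_pickle=True) for k in("top0","scene0")}
t=z["top0"]["I"][150:250,190:390];s=z["scene0"]["I"][150:265,255:425]
im=np.vstack([cv2.resize(t,(600,300),interpolation=3),cv2.resize(s,(600,300),interpolation=3)])
cv2.imwrite("pics/crop0.png",np.clip(im[:,:,::-1]*1.5,0,255))
for k in z:
    c=z[k]["c"].item();D=z[k]["D"];I=z[k]["I"];P=cloud(c,D)
    hsv=cv2.cvtColor(I,cv2.COLOR_RGB2HSV)
    m=((hsv[...,0]>5)&(hsv[...,0]<18)&(hsv[...,1]>110)&(hsv[...,2]>70)).astype(np.uint8)
    m=cv2.morphologyEx(m,cv2.MORPH_CLOSE,np.ones((7,7)))
    n,l,st,ce=cv2.connectedComponentsWithStats(m)
    for i in range(1,n):
        if st[i,4]>200:
            q=P[(l==i)&(D>0)];zt=np.percentile(q[:,2],75)
            cc=max(cv2.findContours((l==i).astype(np.uint8),0,2)[0],key=cv2.contourArea)
            e=cv2.fitEllipse(cc)
            print(k,st[i],"ell",np.round(e[0],1),np.round(e[1],1),"z med",np.median(q[:,2]),zt,"onz",onz(c,*e[0],zt)[:2].round(4), "3d mid",((q.min(0)+q.max(0))/2).round(4))
E
```

```text
top0 [   0   39   68  127 4688] ell [ 31.4 109.7] [ 62.9 136.9] z med 0.03161328943453756 0.03607288028561442 onz [0.7825 0.5861] 3d mid [0.8017 0.604  0.0287]
top0 [507  59  12  77 643] ell [512.4 102. ] [  8.6 105.1] z med 0.03224064259773973 0.0337728568928195 onz [ 0.817 -0.398] 3d mid [ 0.8322 -0.4064  0.0202]
top0 [559  60  15  78 715] ell [566.1  97. ] [  9.5 102.9] z med 0.03178507992172719 0.03379584614622033 onz [ 0.8295 -0.5068] 3d mid [ 0.8375 -0.518   0.0202]
top0 [464  84  10  51 402] ell [468.5 112.4] [ 9.  61.9] z med 0.032379753941931044 0.03382406498999452 onz [ 0.7934 -0.3085] 3d mid [ 0.8088 -0.3148  0.0198]
top0 [ 95 118  38  75 951] ell [113.1 156. ] [ 12.5 110.5] z med 0.04571849461892863 0.04668230926823788 onz [0.6853 0.4017] 3d mid [0.6886 0.4018 0.0455]
top0 [ 316  164   51   51 1810] ell [340.9 188.5] [49.5 50.9] z med 0.1296962267053693 0.13065515282378837 onz [ 0.6134 -0.0477] 3d mid [ 0.6151 -0.05    0.1232]
top0 [ 206  183   46   47 1530] ell [228.8 205.6] [45.  46.5] z med 0.07660710505878693 0.07767100797950388 onz [0.5864 0.1585] 3d mid [0.587  0.15
[... 1360 characters left out ...]
.7] z med 0.02997393097294132 0.03214656449362102 onz [ 0.8412 -0.3961] 3d mid [ 0.8202 -0.4148  0.0183]
scene0 [365 202  36  31 659] ell [383.4 217.6] [28.4 36.3] z med 0.07519872914564718 0.07596313331456223 onz [0.5936 0.1571] 3d mid [0.559  0.1536 0.0454]
scene0 [ 456  283   52   63 1097] ell [479.7 315.5] [17.2 92.7] z med 0.044329117569782917 0.04505273873778301 onz [0.7044 0.3981] 3d mid [0.6928 0.4003 0.0442]
scene0 [ 540  344  100   56 4362] ell [590.8 383.1] [ 58.3 135.8] z med 0.030190836768670293 0.0338638495318106 onz [0.7293 0.5889] 3d mid [0.7328 0.5929 0.0267][ WARN:0@0.596] global loadsave.cpp:1063 imwrite_ Unsupported depth image for selected encoder is fallbacked to CV_8U.
```

View pics/crop0.png

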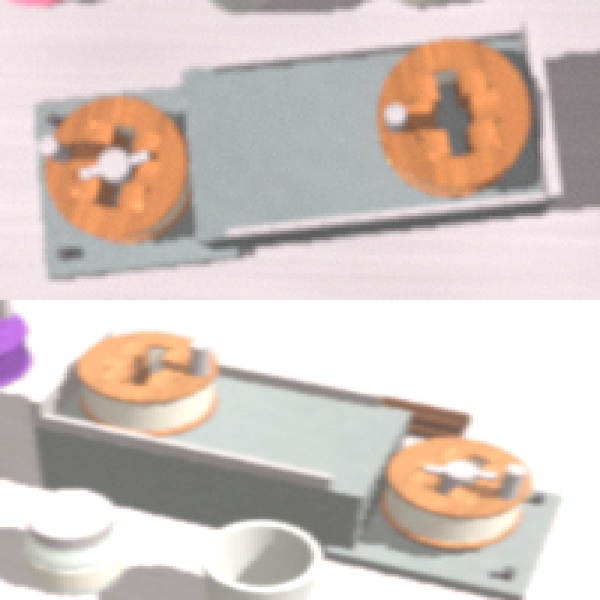

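The crop confirms it. The orange-flanged reel with the spindle head and cross-piece through it (top view 228,206) is the job, and the matching reel at (341,188) stands on the deck by the end stop. I'll take the wrist camera over the spindle for a precise look.

```bash
cat >> h.py <<'E'
from scipy.spatial.transform import Rotation as R
def tool():
    s=sensors.get_state();return s,np.array(s["tool_pos"]),R.from_quat(s["eef_rot"])
def go(target,yaw=None):
    # units for moving to world target; yaw = desired world heading of tool y axis (deg)
    s,p,r=tool();d=r.inv().apply(np.array(target)-p)/0.3
    y=r.apply([0,1,0]);h=np.degrees(np.arctan2(y[1],y[0]));t=0
    if yaw is not None: t=-((yaw-h+90)%180-90)/360
    print("from",p.round(4),"y heading",h.round(1),"shift",d.round(4),"turn",round(t,4))
E
python3 - <<'E'
from h import *
s,p,r=tool();c=eyes.calibration("wrist");T=c["world_from_camera"]
print(r.inv().apply(T[:3,3]-p), (r.inv().as_matrix()@T[:3,:3]).round(3),c["fov_y"],c["cx"],c["cy"])
print(r.as_matrix().round(2))
go([0.55,0.14,0.30])
E
```

```text
[ 0.07398572  0.0010495  -0.14509979] [[-0.    -0.958 -0.287]
 [ 1.    -0.     0.   ]
 [-0.    -0.287  0.958]] 71.15657441378967 319.59022540441896 195.09309700850883
[[ 0.94  0.35 -0.  ]
 [ 0.35 -0.94  0.  ]
 [-0.   -0.   -1.  ]]
from [ 0.2163 -0.5858  0.238 ] y heading -69.7 shift [ 1.8818 -1.8842 -0.2039] turn 0
```

Emit:
send_rows(rows="0.9 -0.98 0 0;0.9 -0.98 0 0;0.9 -0.98 0 0;0.9 -0.98 0 0;0.9 -0.98 0 0;0.9 -0.98 0 0;0.9 -0.98 0 0;0.9 -0.98 0 0;0.9 -0.98 0 0;0.9 -0.98 0 0", jaw=-1)

```text
clock: 0.93
tool_pos: [0.3692, -0.2125, 0.2387]
eef_rot: [0.984, 0.178, 0.0, -0.001]
contact_force: [1.2, -0.9, -1.0]
opening: 0.998
finger_force: 0.0
```

```bash
python3 -c "
from h import *
go([0.592,0.155,0.23])"
```

```text
from [ 0.3692 -0.2125  0.2387] y heading -69.4 shift [ 1.1256 -0.8862  0.0316] turn 0
```

Emit:
send_rows(rows="1 -0.8 0.03 0;1 -0.8 0.03 0;1 -0.8 0.03 0;1 -0.8 0.03 0;1 -0.8 0.03 0;1 -0.8 0.03 0;1 -0.8 0.03 0;1 -0.8 0.03 0;1 -0.8 0.03 0;1 -0.8 0.03 0")

```text
clock: 1.77
tool_pos: [0.5686, 0.121, 0.2294]
eef_rot: [0.984, 0.18, 0.002, -0.003]
contact_force: [0.6, 0.7, 0.6]
opening: 0.998
finger_force: 0.0
```

```bash
python3 - <<'E'
from h import *
go([0.592,0.155,0.23])
c,I,D=snap("wrist","w0")
cv2.imwrite("pics/w0x.png",cv2.resize(I[60:360,120:520],(800,600),interpolation=3)[:,:,::-1])
E
```

```text
from [0.5686 0.121  0.2294] y heading -69.2 shift [ 0.113  -0.0782 -0.0012] turn 0
```

View pics/w0.png

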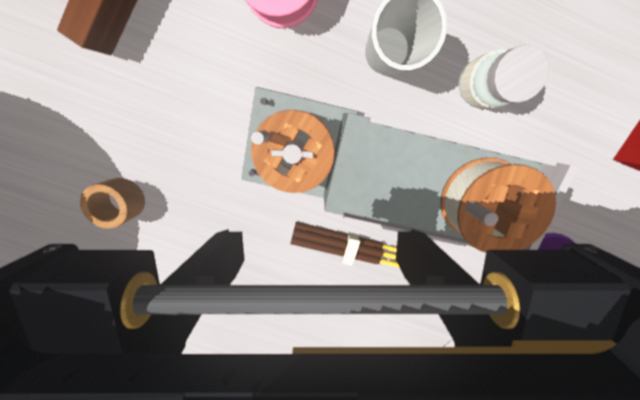

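The wrist view shows the locked bobbin at (292,151), its peg top at (257,139), the cross-piece running roughly (275,150)–(312,156), and the finished bobbin at (508,205) with its peg at (490,219).

```bash
python3 - <<'E'
from h import *
z=np.load("w0.npz",allow_pickle=True);c=z["c"].item();I=z["I"];D=z["D"];P=cloud(c,D)
hsv=cv2.cvtColor(I,cv2.COLOR_RGB2HSV)
m=((hsv[...,0]>5)&(hsv[...,0]<18)&(hsv[...,1]>110)&(hsv[...,2]>70)).astype(np.uint8)
m=cv2.morphologyEx(m,cv2.MORPH_CLOSE,np.ones((5,5)))
res={}
for name,(x0,y0,x1,y1),zz in(("locked",(235,95,345,205),.0755),("fin",(430,140,570,265),.129)):
    mm=np.zeros_like(m);mm[y0:y1,x0:x1]=m[y0:y1,x0:x1];mm&=(abs(P[...,2]-zz)<.006).astype(np.uint8)
    mm=cv2.morphologyEx(mm,cv2.MORPH_CLOSE,np.ones((9,9)))
    cc=max(cv2.findContours(mm,0,2)[0],key=cv2.contourArea)
    hull=cv2.convexHull(cc)[:,0]
    W=np.array([onz(c,u,v,zz)[:2] for u,v in hull]);(cx,cy),rad=cv2.minEnclosingCircle((W*1000).astype(np.float32))
    e=cv2.fitEllipse(cc);print(name,"z",np.median(P[mm>0][:,2]),"circ",cx,cy,rad,"ell",onz(c,*e[0],zz)[:2])
    res[name]=onz(c,*e[0],zz)[:2]
# peg, tall points by depth
for name,lo,hi in(("locked",.095,.12),("fin",.147,.175)):
    d=np.hypot(P[...,0]-res[name][0],P[...,1]-res[name][1]);k=(d<.05)&(P[...,2]>lo)&(P[...,2]<hi)&(D>0)
    q=P[k];pc=np.median(q,0);v=pc[:2]-res[name];print(name,"peg",k.sum(),pc.round(4),"r",np.hypot(*v),"heading",np.degrees(np.arctan2(v[1],v[0])))
# cross: light grey, low saturation, r<24mm, z~82
A=res["locked"];d=np.hypot(P[...,0]-A[0],P[...,1]-A[1])
k=(d<.025)&(hsv[...,1]<70)&(hsv[...,2]>120)
uv=np.argwhere(k)[:,::-1];W=np.array([onz(c,u,v,.082)[:2] for u,v in uv]);ctr=W.mean(0)
w,V=np.linalg.eigh(np.cov((W-ctr).T));print("cross",len(W),ctr,np.degrees(np.arctan2(V[1,1],V[0,1])),np.sqrt(w))
k=(d<.026)&(hsv[...,2]<90);uv=np.argwhere(k)[:,::-1];W=np.array([onz(c,u,v,.0755)[:2] for u,v in uv]);ctr=W.mean(0)
w,V=np.linalg.eigh(np.cov((W-ctr).T));print("slot dark",len(W),ctr,np.degrees(np.arctan2(V[1,1],V[0,1])),np.sqrt(w))
v=res["fin"]-A;print("stand dir",np.degrees(np.arctan2(v[1],v[0])),np.hypot(*v))
k=(I[...,1]>0)&(D>0)
print("cup/jar z",np.percentile(P[0:65,375:445,2],98),np.percentile(P[45:110,465:545,2],98),P[150,600],P[200,360],P[150,395])
# stand deck edges
g=(abs(P[...,2]-.084)<.004)&(D>0);q=P[g][:,:2];(rc,rs,ra)=cv2.minAreaRect((q*1000).astype(np.float32));print("deck rect",rc,rs,ra)
E
```

```text
locked z 0.0750022099540788 circ 588.54833984375 158.95742797851562 44.2039794921875 ell [0.59062327 0.15855867]
fin z 0.12822264508756182 circ 616.3294067382812 -46.628353118896484 44.770816802978516 ell [ 0.61897573 -0.04582658]
locked peg 152 [0.5957 0.1928 0.1068] r 0.03457373392749847 heading 81.56301898174858
fin peg 286 [ 0.6094 -0.0113  0.1593] r 0.03585945692446815 heading 105.41140301154252
cross 1952 [0.43596043 0.16040002] 174.87743619621813 [0.03820089 0.08898743]
slot dark 14270 [0.27215492 0.22323396] 114.31183924471969 [0.06706384 0.08765138]
stand dir -82.10229234182118 0.2063424185887336
cup/jar z 0.08996968040636899 0.07562171593851442 [ 7.24875764e-01 -2.18015184e-01  2.04128849e-04] [0.56765491 0.07306637 0.08380266] [0.63041673 0.06031715 0.08307331]
deck rect (630.008056640625, 50.229034423828125) (242.82357788085938, 207.63917541503906) 62.26924514770508
```

```bash
python3 - <<'E'
from h import *
z=np.load("w0.npz",allow_pickle=True);c=z["c"].item();I=z["I"];hsv=cv2.cvtColor(I,cv2.COLOR_RGB2HSV)
A=np.array([.589,.1585]);vv,uu=np.mgrid[95:205,235:345]
def pca(mask,zz,rmax,rmin=0):
    W=np.array([[*onz(c,u,v,zz)[:2]] for u,v in zip(uu.ravel(),vv.ravel())]);d=np.hypot(*(W-A).T)
    k=(d<rmax)&(d>rmin)&mask(hsv[vv.ravel(),uu.ravel()]);W=W[k]-A
    a=np.arctan2(W[:,1],W[:,0]);print(k.sum(),"mean",(W.mean(0)+A).round(4),"axis deg",np.degrees(np.angle(np.exp(2j*a).mean()))/2,"coh",abs(np.exp(2j*a).mean()))
pca(lambda h:(h[:,1]<70)&(h[:,2]>130),.082,.0225,.011)
pca(lambda h:(h[:,1]<70)&(h[:,2]>130),.082,.011)
pca(lambda h:(h[:,2]<110),.0755,.024,.013)
E
```

```text
153 mean [0.5872 0.1596] axis deg -69.2228169656321 coh 0.7744155956709686
326 mean [0.5889 0.1588] axis deg -84.88568853543654 coh 0.008725663695314557
127 mean [0.5998 0.1569] axis deg -10.283852484816357 coh 0.9405317549663091
```

```bash
python3 -c "
from h import *
go([0.5957,0.1933,0.14],-11)"
```

```text
from [0.568  0.1195 0.2291] y heading -69.3 shift [ 0.1723 -0.1961  0.2985] turn -0.1618
```

Emit:
send_rows(rows="0.17 -0.196 0.2 -0.162;0.17 -0.196 0.2 -0.162;0.17 -0.196 0.2 -0.162;0.17 -0.196 0.29 -0.162;0.17 -0.196 0.29 -0.162;0.17 -0.196 0.29 -0.162;0.17 -0.196 0.29 -0.162;0.17 -0.196 0.29 -0.162;0.17 -0.196 0.29 -0.162;0.17 -0.196 0.29 -0.162", jaw=0.27, force=5)

```text
clock: 2.65
tool_pos: [0.5933, 0.1832, 0.1424]
eef_rot: [0.775, 0.632, -0.001, 0.0]
contact_force: [-0.0, 1.1, -0.5]
opening: 0.366
finger_force: 0.0
```

```bash
python3 - <<'E'
from h import *
go([0.5957,0.1933,0.094],-11);print(sensors.get_state()["contact_force"])
c,I,D=snap("wrist","w1")
E
```

```text
from [0.5933 0.1832 0.1424] y heading -11.6 shift [0.0347 0.0011 0.1613] turn -0.0017
[-0.02281424  1.06637181 -0.49284386]
```

View pics/w1.png

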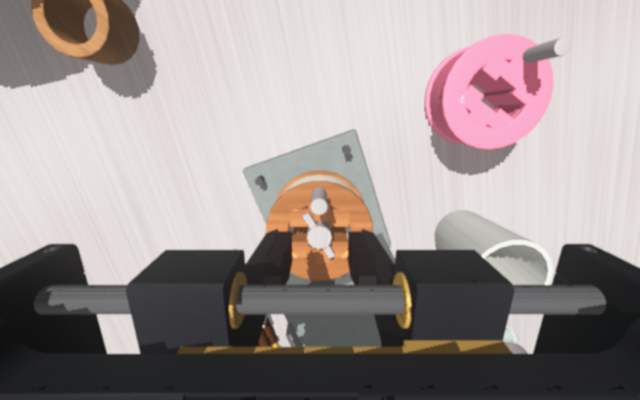

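Peg top is at (319,205), centred between the fingers, with the spindle at (319,235) and the slots horizontal. The cross-piece is tilted about 60° from the slots, so the turn is about 62° clockwise. Descending around the peg now.

Emit:
send_rows(rows="0.035 0.001 0 0;0.035 0.001 0.05 0;0.035 0.001 0.1 0;0.035 0.001 0.16 0;0.035 0.001 0.16 0;0.035 0.001 0.16 0", jaw=0.5)

```text
clock: 3.2
tool_pos: [0.5955, 0.1956, 0.0942]
eef_rot: [0.774, 0.633, -0.001, -0.0]
contact_force: [-0.6, -0.6, -0.6]
opening: 0.251
finger_force: 0.0
```

```bash
python3 - <<'E'
from h import *
go([0.5957,0.1933,0.094],-11)
for t in range(8,89,8):
    a=np.radians(t);print(t,(.035*np.cos(a)-.035)/.3,.035*np.sin(a)/.3,t/360)
E
```

```text
from [0.5955 0.1956 0.0942] y heading -11.4 shift [-0.0075  0.0022  0.0006] turn -0.0012
8 -0.0011353919801501227 0.016236861778674304 0.022222222222222223
16 -0.004519468807196124 0.03215769151198324 0.044444444444444446
24 -0.010086363275029903 0.047452608358843365 0.06666666666666667
32 -0.017727722115083642 0.06182391416054058 0.08888888888888889
40 -0.02729481496945257 0.07499188779676291 0.1111111111111111
48 -0.038601429258133216 0.08670022963902935 0.13333333333333333
56 -0.051427494595079545 0.09672105013142154 0.15555555555555556
64 -0.06552336620794097 0.1048593054015695 0.17777777777777778
72 -0.08061468398958947 0.11095659356776792 0.2
80 -0.0964077126055248 0.11489423785142429 0.2222222222222222
88 -0.11259505871804155 0.11659559648556118 0.24444444444444444
```

Emit:
send_rows(rows="-0.005 0.008 0 0.011;-0.006 0.016 0 0.022;-0.008 0.024 0 0.033;-0.01 0.032 0 0.044;-0.012 0.04 0 0.056;-0.015 0.047 0 0.067;-0.019 0.055 0 0.078;-0.023 0.062 0 0.089;-0.028 0.069 0 0.1;-0.032 0.075 0 0.111")

```text
clock: 4.03
tool_pos: [0.6158, 0.1824, 0.0958]
eef_rot: [0.944, 0.329, -0.0, -0.001]
contact_force: [-1.9, 1.0, -0.6]
opening: 0.249
finger_force: 0.8
```

```bash
python3 - <<'E'
from h import *
go([.589+.035*np.cos(np.radians(39)),.159+.035*np.sin(np.radians(39)),0.094],-51);print(sensors.get_state()["moment"])
E
```

```text
from [0.6158 0.1824 0.0958] y heading -51.6 shift [-0.0019  0.0045  0.0061] turn -0.0016
[ 0.09517374  0.44026836 -0.04041925]
```

Emit:
send_rows(rows="0 0.007 0.005 0.01;-0.001 0.014 0.005 0.02;-0.003 0.021 0.005 0.03;-0.005 0.029 0.005 0.04;-0.007 0.036 0.005 0.05;-0.008 0.04 0.005 0.056;-0.008 0.04 0.005 0.056")

```text
clock: 4.62
tool_pos: [0.6227, 0.1709, 0.0944]
eef_rot: [0.987, 0.16, 0.001, -0.0]
contact_force: [-0.1, -0.1, 1.0]
opening: 0.247
finger_force: 0.1
```

```bash
python3 - <<'E'
from h import *
go([.589+.035*np.cos(np.radians(19)),.159+.035*np.sin(np.radians(19)),0.094],-71);print(sensors.get_state()["moment"])
c,I,D=snap("wrist","w2")
E
```

```text
from [0.6227 0.1709 0.0944] y heading -71.6 shift [-0.0023  0.0009  0.0013] turn -0.0016
[ 0.06789939 -0.01977715  0.04402001]
```

View pics/w2.png

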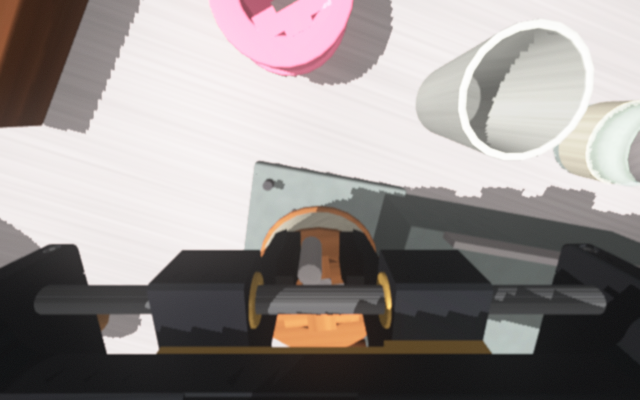

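The peg top is at (310,273). The spindle head is hidden behind the jaw rod, so I'll check the height from depth.

```bash
python3 - <<'E'
from h import *
z=np.load("w2.npz",allow_pickle=True);P=cloud(z["c"].item(),z["D"])
print("peg",P[268:278,306:316,2].mean(),P[273,310],"top",np.median(P[215:228,300:340,2]),P[260,335])
E
```

```text
peg 0.12198490950503471 [0.62184442 0.17424515 0.12278751] top 0.06763891699158828 [0.61493929 0.15736559 0.0897294 ]
```

The bobbin has risen about 15 mm and is resting against the fingertips, so it is released. Lifting clear lets it rise fully.

Emit:
send_rows(rows="0 0 0 0;0 0 -0.03 0;0 0 -0.06 0;0 0 -0.1 0;0 0 -0.14 0;0 0 -0.18 0;0 0 -0.23 0;0 0 -0.29 0;0 0 -0.29 0;0 0 -0.29 0", jaw=0.35)

```text
clock: 5.5
tool_pos: [0.6227, 0.1707, 0.1819]
eef_rot: [0.987, 0.16, 0.002, -0.0]
contact_force: [-0.4, -0.3, 0.3]
opening: 0.324
finger_force: 0.0
```

```bash
python3 - <<'E'
from h import *
snap("scene","scene1");c,I,D=snap("top","top1");P=cloud(c,D)
S=np.load("scene1.npz",allow_pickle=True);Q=cloud(S["c"].item(),S["D"])
for n,X,II in(("top",P,I),("scene",Q,S["I"])):
    hsv=cv2.cvtColor(II,cv2.COLOR_RGB2HSV);m=(hsv[...,0]>5)&(hsv[...,0]<18)&(hsv[...,1]>110)&(hsv[...,2]>70)
    for a in([.589,.159],[.617,-.047]):
        k=m&(np.hypot(X[...,0]-a[0],X[...,1]-a[1])<.055)&(X[...,2]>.06)
        q=X[k];print(n,k.sum(),np.percentile(q[:,2],[10,50,90]).round(4),((q.min(0)+q.max(0))/2).round(4))
cv2.imwrite("pics/s1.png",cv2.resize(S["I"][140:280,240:460],(660,420),interpolation=3)[:,:,::-1])
E
```

```text
top 1656 [0.1289 0.1317 0.1333] [0.5884 0.1635 0.3648]
top 1625 [0.1275 0.1299 0.1315] [ 0.6149 -0.0472  0.1085]
scene 614 [0.1278 0.1303 0.1317] [0.5928 0.1591 0.1467]
scene 487 [0.1269 0.1285 0.1298] [ 0.6181 -0.0489  0.1122]
```

View pics/s1.png

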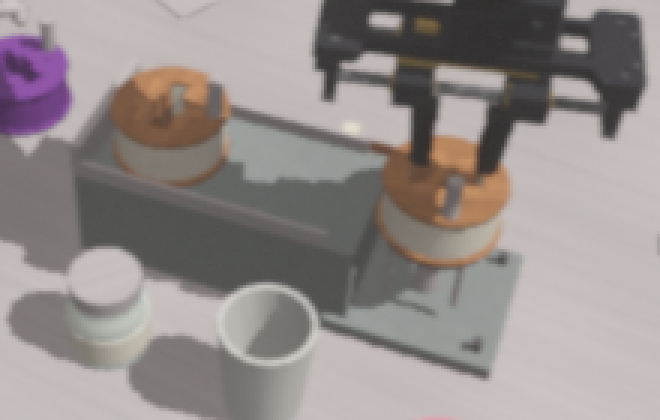

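The bobbin is fully up: its flange top is at z≈0.131 in both views, and it sits over the spindle at crop (447,180). Next I'll move behind it, on the side away from the deck, with the fingers as a two-point cradle.

```bash
python3 -c "
from h import *
go([0.5786,0.2333,0.182],8);go([0.5786,0.2333,0.108],8)"
```

```text
from [0.6214 0.1703 0.1799] y heading -71.5 shift [-0.0686 -0.2444 -0.007 ] turn -0.2209
from [0.6214 0.1703 0.1799] y heading -71.5 shift [-0.0683 -0.2445  0.2396] turn -0.2209
```

Emit:
send_rows(rows="-0.069 -0.244 -0.03 -0.01;-0.069 -0.244 -0.03 -0.01;-0.069 -0.244 -0.03 -0.02;-0.069 -0.244 -0.01 -0.22;-0.069 -0.244 -0.01 -0.22;-0.069 -0.244 -0.01 -0.22;-0.069 -0.244 -0.01 -0.22;-0.069 -0.244 -0.01 -0.22;-0.069 -0.244 -0.01 -0.22;-0.069 -0.244 -0.01 -0.22", jaw=-0.14)

```text
clock: 6.43
tool_pos: [0.5783, 0.2329, 0.182]
eef_rot: [0.787, 0.617, -0.001, -0.0]
contact_force: [1.1, -1.3, 0.9]
opening: 0.574
finger_force: 0.0
```

```bash
python3 -c "
from h import *
go([0.5786,0.2333,0.108],8)"
```

```text
from [0.5783 0.2329 0.182 ] y heading -13.8 shift [0.0019 0.0012 0.2467] turn -0.0606
```

Emit:
send_rows(rows="0.002 0.001 0 -0.061;0.002 0.001 0 -0.061;0.002 0.001 0.05 -0.061;0.002 0.001 0.1 -0.061;0.002 0.001 0.18 -0.061;0.002 0.001 0.245 -0.061;0.002 0.001 0.245 -0.061;0.002 0.001 0.245 -0.061")

```text
clock: 7.1
tool_pos: [0.5783, 0.2332, 0.1082]
eef_rot: [0.657, 0.753, -0.002, -0.001]
contact_force: [-0.1, -0.2, -1.0]
opening: 0.57
finger_force: 0.0
```

```bash
python3 - <<'E'
from h import *
u=np.array([np.cos(np.radians(-82)),np.sin(np.radians(-82))])
for s in(-45,0,40,72):go([*(np.array([.589,.159])+u*s/1000),.108],8)
print(sensors.get_state()["contact_force"])
E
```

```text
from [0.5783 0.2332 0.1082] y heading 7.8 shift [-0.1     0.0013  0.0008] turn -0.0006
from [0.5783 0.2332 0.1082] y heading 7.8 shift [-0.25    0.0019  0.001 ] turn -0.0006
from [0.5783 0.2332 0.1082] y heading 7.8 shift [-0.3833  0.0024  0.0012] turn -0.0006
from [0.5783 0.2332 0.1082] y heading 7.8 shift [-0.49    0.0028  0.0013] turn -0.0006
[-0.13090858 -0.24117024 -0.99118331]
```

Emit:
send_rows(rows="-0.03 0 0 0;-0.06 0 0 0;-0.09 0 0 0;-0.11 0.001 0 0;-0.135 0.001 0 0;-0.16 0.001 0 0;-0.185 0.001 0 0;-0.21 0.001 0 0;-0.235 0.001 0 0;-0.26 0.002 0 0")

```text
clock: 7.93
tool_pos: [0.5906, 0.1557, 0.1096]
eef_rot: [0.658, 0.753, -0.0, 0.0]
contact_force: [-0.7, 1.3, 1.4]
opening: 0.569
finger_force: 0.9
```

```bash
cat >> h.py <<'E'
def chk(tag):
    A=np.array([.589,.159]);u=np.array([np.cos(np.radians(-82)),np.sin(np.radians(-82))]);n=np.array([-u[1],u[0]])
    c,I,D=snap("top",tag);P=cloud(c,D);hsv=cv2.cvtColor(I,cv2.COLOR_RGB2HSV)
    m=(hsv[...,0]>5)&(hsv[...,0]<18)&(hsv[...,1]>110)&(hsv[...,2]>60)&(abs(P[...,2]-.131)<.006)
    q=P[m][:,:2]-A;S=np.stack([q@u,q@n],1)*1000;S=S[(abs(S[:,1])<60)&(S[:,0]>-60)&(S[:,0]<270)]
    h=np.histogram(S[:,0],bins=np.arange(-60,271,10));print("s hist",dict(zip(h[1][:-1].astype(int).tolist(),h[0].tolist())))
    print("s range",np.percentile(S[:,0],[.5,99.5]),"lat",np.percentile(S[:,1],[.5,99.5]))
    s,p,r=tool();d=p[:2]-A;print("tcp s,n",d@u*1000,d@n*1000,p[2],s["contact_force"])
E
python3 -c "
from h import *
chk('t2')"
```

```text
s hist {-60: 0, -50: 0, -40: 0, -30: 0, -20: 0, -10: 0, 0: 0, 10: 0, 20: 0, 30: 0, 40: 41, 50: 132, 60: 203, 70: 200, 80: 168, 90: 34, 100: 0, 110: 0, 120: 0, 130: 0, 140: 0, 150: 0, 160: 25, 170: 113, 180: 222, 190: 238, 200: 111, 210: 155, 220: 250, 230: 214, 240: 141, 250: 10, 260: 0}
s range [ 46.0497239  249.63987717] lat [-43.89440299  40.45131206]
tcp s,n 6.295980913212125 1.1136959197201337 0.10935015429887487 [ 0.1783786  -1.12927523  0.15385353]
```

Emit:
send_rows(rows="-0.025 0 0 0;-0.05 0 0 0;-0.075 0 0 0;-0.1 0.001 0 0;-0.125 0.001 0 0;-0.145 0.001 0 0;-0.165 0.001 0 0;-0.18 0.001 0 0;-0.19 0.001 0 0;-0.19 0.001 0 0")

```text
clock: 8.82
tool_pos: [0.5987, 0.099, 0.1097]
eef_rot: [0.658, 0.753, -0.0, 0.0]
contact_force: [0.2, -0.3, -0.5]
opening: 0.57
finger_force: 0.0
```

```bash
python3 -c "
from h import *
chk('t3')"
```

```text
s hist {-60: 0, -50: 0, -40: 0, -30: 0, -20: 0, -10: 0, 0: 0, 10: 0, 20: 0, 30: 0, 40: 0, 50: 0, 60: 0, 70: 0, 80: 0, 90: 0, 100: 0, 110: 0, 120: 0, 130: 0, 140: 0, 150: 0, 160: 0, 170: 0, 180: 30, 190: 82, 200: 53, 210: 161, 220: 256, 230: 213, 240: 140, 250: 9, 260: 0}
s range [184.02268741 250.41174879] lat [-43.98226144  39.55758423]
tcp s,n 60.275992897343606 1.361572283849994 0.10973282279284581 [ 0.09509254  0.19789272 -1.29768529]
```

Emit:
send_rows(rows="-0.01 0 0 0;-0.02 0 0 0;-0.03 0 0 0;-0.038 0 0 0;-0.045 0 0 0;-0.05 0 0 0;-0.053 0 0 0;-0.053 0 0 0")

```text
clock: 9.53
tool_pos: [0.6009, 0.0848, 0.1098]
eef_rot: [0.658, 0.753, 0.0, -0.0]
contact_force: [-1.6, 2.8, 0.8]
opening: 0.568
finger_force: 1.1
```

```bash
python3 - <<'E'
from h import *
chk('t4');c,I,D=snap("scene","s4")
cv2.imwrite("pics/s4x.png",cv2.resize(I[140:260,250:430],(720,480),interpolation=3)[:,:,::-1])
E
```

```text
s hist {-60: 0, -50: 0, -40: 0, -30: 0, -20: 0, -10: 0, 0: 0, 10: 0, 20: 0, 30: 0, 40: 0, 50: 0, 60: 0, 70: 0, 80: 0, 90: 0, 100: 0, 110: 0, 120: 0, 130: 0, 140: 0, 150: 0, 160: 0, 170: 0, 180: 0, 190: 6, 200: 26, 210: 46, 220: 66, 230: 83, 240: 120, 250: 35, 260: 0}
s range [197.28633538 253.58795691] lat [-19.31171662  39.53996093]
tcp s,n 75.12675243852024 1.440790065319858 0.10982292361515292 [0.12427441 2.33063856 1.35616614]
```

View pics/s4x.png

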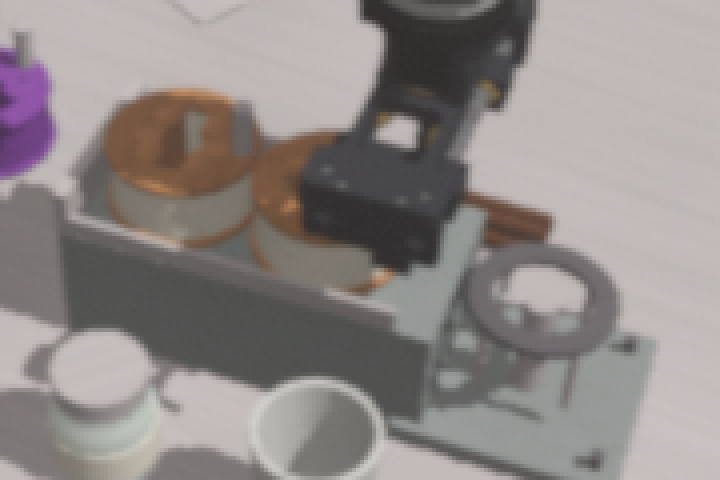

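The two bobbins stand upright on the deck and touch at crop (257,190), and the ring is up. Backing off, then a final check.

Emit:
send_rows(rows="0.01 0 0 0;0.04 0 0 0;0.1 0 0 0;0.2 0 0 0;0.3 0 -0.05 0;0.4 0 -0.15 0;0.5 0 -0.25 0;0.5 0 -0.3 0;0.5 0 -0.3 0;0.5 0 -0.3 0")

```text
clock: 10.47
tool_pos: [0.5806, 0.233, 0.2002]
eef_rot: [0.657, 0.753, 0.0, 0.001]
contact_force: [0.0, 0.7, -1.2]
opening: 0.569
finger_force: 0.0
```

```bash
python3 - <<'E'
from h import *
chk('t5')
z=np.load("t5.npz",allow_pickle=True);c=z["c"].item();I=z["I"];P=cloud(c,z["D"]);hsv=cv2.cvtColor(I,cv2.COLOR_RGB2HSV)
A=np.array([.589,.159]);a=np.radians(-82);u=np.array([np.cos(a),np.sin(a)])
m=(hsv[...,0]>5)&(hsv[...,0]<18)&(hsv[...,1]>110)&(hsv[...,2]>60)&(abs(P[...,2]-.13)<.008)
s=(P[...,:2]-A)@u;C=[]
for lo,hi in((60,161),(166,260)):
    k=m&(s>lo/1e3)&(s<hi/1e3)&(np.hypot(*np.moveaxis(P[...,:2]-A,-1,0))<.28)
    q=P[k];(x,y),r=cv2.minEnclosingCircle(np.array(q[:,:2]*1000,np.float32));C.append([x,y])
    co=np.linalg.lstsq(np.c_[q[:,:2],np.ones(len(q))],q[:,2],rcond=None)[0];print(x,y,r,"z",np.median(q[:,2]),"tilt",np.hypot(*co[:2]))
print("dist",np.hypot(*(np.array(C[0])-C[1])))
cv2.imwrite("pics/t5x.png",cv2.resize(I[140:260,190:390],(800,480),interpolation=3)[:,:,::-1])
E
```

```text
s hist {-60: 0, -50: 0, -40: 0, -30: 0, -20: 0, -10: 0, 0: 0, 10: 0, 20: 0, 30: 0, 40: 0, 50: 0, 60: 0, 70: 7, 80: 139, 90: 200, 100: 163, 110: 178, 120: 200, 130: 205, 140: 197, 150: 176, 160: 65, 170: 93, 180: 195, 190: 245, 200: 135, 210: 125, 220: 247, 230: 228, 240: 165, 250: 35, 260: 0}
s range [ 81.04302592 251.64532288] lat [-43.7151843   42.56519444]
tcp s,n -73.07128476053383 1.4176201369138064 0.19892644106542473 [-0.44231581 -1.19474256 -0.42195045]
607.0619506835938 39.10707092285156 43.74077224731445 z 0.12984510943274785 tilt 0.0038961040061440324
615.7325439453125 -49.54823684692383 44.051109313964844 z 0.13007260292730044 tilt 0.0022592253145195377
dist 89.07829580354442
```

View pics/t5x.png

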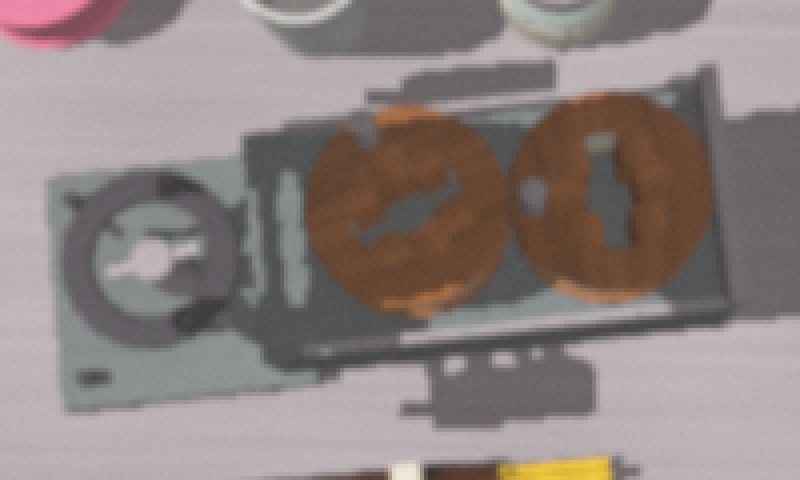

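The bobbins at crop (410,210) and (612,197) are touching (measured 89 mm apart, clipped by the split line), upright and at deck height. The ring is up. Handing in.

```bash
python3 -c "
from h import *
print(finish_job())"
```

```text
the job is handed in; nothing more can be done
None
```

I unlocked the bobbin with a gentle turn of about 60°, let the ring lift it off the spindle, and slid it along the deck until it stood touching the finished bobbin; the job is handed in (no verdict was returned), with both upright and about 11 s on the clock.

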